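# Load the curing unit and latch its lid lever

## Task

Put the lower of the two plaster casts upright and flat in the open well of the white curing unit. Then lift the lid lever out of its open notch, swing it all the way round to the shut notch over the well, past the half-way notch, let it drop fully into that notch and let go. Leave the taller cast, the tool pot, the bottle and the articulator standing where they are.

Things in the scene. Friction and masses are not known exactly. Their poses are not given: they have to be found in the camera images.
- low_cast: the lower of two loose plaster dental casts: rectangular base 75 mm (x) by 50 mm (y) by 30 mm high, on it an arch of teeth 14 mm high, 44 mm in all; about 0.15 kg. Only this one fits under the lid. Origin: centre of the underside, z up. Take it by the base across the 50 mm width (along its y). Either end may face the pivot in the well
- tall_cast: the taller plaster cast, the same in plan (75 by 50 mm) but with a base 52 mm high, 66 mm in all, about 0.22 kg: too tall for the lid; leave it. It and the low cast may swap places. Origin: centre of the underside, z up
- unit: the curing unit, a fixed white housing 78 mm high. Origin: on the lever's upright pivot axis, at bench level, z up. From the origin the housing reaches 190 mm to -x, 35 mm to +x, 75 mm to -y and 180 mm to +y. The shut lever points to its -x, over the well; the open lever to its +y
- well (a point): centre of the well's floor, 28 mm above the bench, 105 mm from the pivot axis towards the unit's -x; axes parallel to the unit's. The well is a rectangular pit, open upward, 50 mm deep, 90 mm along x and 105 mm along y: the cast lies with its 75 mm length along x, leaving 27 mm beside it for each finger
- pivot (a point): on the lever's upright pivot axis, 100 mm above the bench, where the level lift axis crosses it. A flat steel arm 14 mm wide and 12 mm high turns about it, with a flat amber lid below that turns along with it (underside 80 mm, top 87 mm above the bench) and stays level
- gate (a point): middle of the half-way notch, 94 mm above the bench, on the upright notched steel quadrant on the housing, an arc 168 to 180 mm from the pivot axis. Teeth reach 112 mm above the bench. Three notches, each 22 mm wide: shut, half-way and open, at swing 0, 0.785 and 1.571
- knob (a point): centre of the black ball, 36 mm across, on the lever's end: 210 mm from the pivot axis, 42 mm above the arm's centre line, 142 mm above the bench while the arm lies in a notch. Its neck is 16 mm thick; pinch the ball from above from any side; it revolves freely on the neck. Lifting it takes about 4 N (weight and a spring bring it down again), swinging it about 1 N
- swing (a joint): angle of lever and lid about the upright axis: 0 in the shut notch, 0.785 in the half-way notch, 1.571 in the open notch, where it starts. It is counted clockwise seen from above: the lever points to the unit's -x at 0 and to its +y at 1.571, where the lid is clear of the well. A notch leaves about 0.02 rad of play either way
- lift (a joint): upward angle of the arm about the level axis through pivot: 0 down in a notch, about 0.11 just clear of the teeth, stop at 0.30 rad. At lift a the ball's centre is 0.21 cos a - 0.042 sin a (m) from the pivot axis and 0.21 sin a + 0.042 cos a above pivot. Let go between notches, the arm rests on the teeth
- tool_pot: blue pot of hand tools, 64 mm across and 85 mm high, tools up to 160 mm; a loose bystander. Origin: centre of the underside
- bottle: closed bottle, 60 mm across, 160 mm high; a loose bystander. Origin: centre of the underside
- articulator: aluminium articulator (hinged jaw frame), 110 by 80 mm, 105 mm high; a loose bystander. Origin: centre of the underside
There are look-alikes about, which are no part of the job. What is shaped like the low_cast but orange or turquoise is not meant.

How it is judged:
By the outcome, as a careful person would: the job done as asked, in the order asked, and still so for the second after the job is handed in, with the robot touching nothing.
It also fails if it takes over 54 s, if anything falls off the work surface, if the arm or the gripper's body presses on something with over 40 N, if the wrist force passes 120 N, or if a joint passes its speed limit or range.

## Robot

A 6-joint arm with a two-finger parallel gripper is mounted at the origin on the work surface. World frame = base frame: x ahead of the robot, y to its left, z up, the work surface at z = 0. Lengths are in mm, angles in degrees, forces in N, time in s.
With the tool pointing down it reaches from about 300 to 850 mm from the base axis. Payload 4.2 kg.
Tool frame: the origin (TCP) lies at the very end of the fingers, on their centre line; the grasp point (between the pads) lies 19 mm behind it; z points along the fingers, y is the line along which they close (so a half turn about z gives the same grasp; the last joint's range is limited). The gripper opens to 91 mm and grips with 3 to 60 N. Pads are 32 mm wide; open, the fingers measure 118 mm over their backs; the gripper's body (76 mm by 178 mm) begins 60 mm behind the grasp point.
Start: joints at [-65.432, 18.312, 89.639, -0, 72.044, -1.146], TCP at [249.489, -518.072, 213.976] pointing down, gripper open.
Joint ranges: [-177.97, 177.97], [-48.28, 115.42], [12.27, 149.76], [-77.06, 257.06], [2.81, 150.46], [-146.56, 146.56]. Speed limits (degrees/s): [147.25, 147.25, 180, 180, 180, 180].

## Interface

Orientations are given as [roll, pitch, yaw] about the fixed x, y, z axes, in that order (R = Rz(yaw) Ry(pitch) Rx(roll)).
In Python, from workcell import env gives the robot as it stands.
- The arm moves only by the shell command python3 -m pendant 'ROWS' [FORCE]. ROWS is a JSON object of lists of equal length, an entry for each row: "translation": the shift along the tool's x, y, z in mm, a list of three; "roll": the turn about the tool's z in rad; "hand": the closure in counts, from 0 (fully open) to 255 (shut). In form: {"translation": [[dx, dy, dz], ...], "roll": [roll, ...], "hand": [hand, ...]}. A call has exactly 8 rows; each row shifts and turns the commanded pose from where the row before left it, along the tool's axes as they then stand; what a row does not reach is not made up. A row lasts 1/12 s, in which the tool goes at most 41.7 mm and 7.16 degrees, less where a joint would pass 70% of its speed; a pose out of reach is approached as far as the arm can. A call with a gripper value outside its range is refused whole. The fingers move at their own pace and stop on an object; FORCE is the grip in N (left out, the last holds). Time passes only in rows, so rows that do not move let the fingers close, or fill a call up. It gives the time, the measured TCP pose, the force, the opening and the grip force at its end, in the units of the state.
- env.state(): the state, without advancing time (a new reading comes with each control period).
- env.grab_frame(name): name is "scene" or "side" or "wrist"; returns a dict with "frame" (400x640x3 uint8, red, green, blue), "z_map" (400x640 float32, mm along the optical axis (not along the pixel's ray), 0 where there is no reading), "fx", "fy", "cx", "cy" (pixels), "dist" ([k1, k2, p1, p2, k3] as OpenCV has them; the pictures are not rectified), "pose" (4x4, takes a point from camera to world coordinates). Camera axes: x right, y down, z forward; pixel columns grow to the right and rows downward; lengths in mm; the calibration is good to about 2 mm. A picture is of the moment at which its call begins.
- env.job_done(): hands the job in; it is judged then, once.
Trained networks look in a picture, given as the dict that the camera call returned (one of the last four; its "shot" number tells which), for a name from the list of things; names that differ only in an ending like _2 or _b are one class to them, and where a whole thing is asked for, a point or a joint stands for the part that bears it (a point fixed in the world has none). Each returns a list of dicts, best first, with "score" (0 to 1); they miss things now and then, are a little off and sometimes report something else, mostly with a low value. They report only what shows in the picture. A call takes as long as a camera call. They do not tell look-alikes from the thing itself.
- env.recognise(picture, label): "rect" ([centre column, centre row, width, height] in pixels, round what is visible of it).
- env.regions_of(picture, label): "pixels" (400x640 bool, what is visible of it) and "rect" ([centre column, centre row, width, height] in pixels, round what is visible of it).
The state is a dict: "time_s": time; "qpos": joint angles; "qvel": joint speeds; "effort": joint torques, N m; "ee_pos": TCP position; "ee_rot": TCP orientation; "force": force on the tool from outside, world axes, zero at the start; "torque": the same for the moment, N m; "gripper_width": finger opening in mm; "gripper_force": force on a finger pad.
Only numpy, scipy, OpenCV 4.12 (cv2) and the standard library are available. Lean on these libraries where they do the work, as an engineer would, in place of code of your own. Each camera call takes 0.05 s, during which the arm holds its last target. There are 200 camera calls.

## Working session

There is one attempt and no reset: what is moved stays moved. The work goes in short steps, Python scripts to look and compute and a shell command to move; the robot and the scene stay as the last step left them, time stands still between calls to the robot, and variables do not carry over. Pictures are saved under pics/ and viewed, at most 10 in all, crops included, and the job is handed in when it is done.

```bash
ls; mkdir -p pics; cat > h.py <<'E'
import numpy as np, cv2, pickle
from workcell import env
def K(f): return np.array([[f['fx'],0,f['cx']],[0,f['fy'],f['cy']],[0,0,1.]])
def cloud(f):
    h,w=f['z_map'].shape
    u,v=np.meshgrid(np.arange(w),np.arange(h))
    p=cv2.undistortPoints(np.stack([u,v],-1).reshape(-1,1,2).astype(np.float64),K(f),np.array(f['dist'],float)).reshape(h,w,2)
    z=f['z_map'].astype(float)
    P=np.dstack([p[...,0]*z,p[...,1]*z,z])
    T=np.array(f['pose']); W=P@T[:3,:3].T+T[:3,3]
    W[z<=0]=np.nan
    return W
def save(n,im): cv2.imwrite('pics/'+n,im[...,::-1])
E
cat > a.py <<'E'
from h import *
ims=[]
for n in ['scene','side']:
    f=env.grab_frame(n); W=cloud(f); im=f['frame'].copy()
    pickle.dump((f,W),open(n+'.pkl','wb'))
    for l in ['low_cast','tall_cast','unit','knob','tool_pot','bottle','articulator']:
        for r in env.regions_of(f,l)[:4]:
            m=r['pixels']; p=W[m]; p=p[~np.isnan(p[:,0])]
            if len(p): print(n,l,round(r['score'],2),np.round(r['rect']),np.round(np.median(p,0)),'z95',np.round(np.percentile(p[:,2],97)),'rgb',np.median(f['frame'][m],0))
    save(n+'.png',im)
s=env.state(); print(s['time_s'],s['ee_pos'],s['ee_rot'])
E
python3 a.py
```

```text
pics
scene low_cast 0.93 [206. 315.  38.  29.] [ 494. -481.   30.] z95 45.0 rgb [ 34. 117. 108.]
scene low_cast 0.83 [233. 252.  22.  25.] [ 383. -285.   30.] z95 45.0 rgb [182.5  91.   30. ]
scene low_cast 0.68 [192. 277.  35.  30.] [ 369. -422.   30.] z95 45.0 rgb [157.  78.  25.]
scene low_cast 0.66 [236. 279.  32.  31.] [ 478. -359.   30.] z95 45.0 rgb [188. 165. 147.]
scene tall_cast 0.86 [292. 295.  31.  33.] [ 633. -310.   51.] z95 67.0 rgb [170. 156. 136.]
scene tall_cast 0.33 [365. 188.  42.  55.] [608. 121.  88.] z95 151.0 rgb [132.  80.  45.]
scene unit 0.69 [346. 208.  82.  90.] [598.  13.  77.] z95 114.0 rgb [131. 121. 113.]
scene tool_pot 0.86 [282. 252.  26.  42.] [ 547. -240.   77.] z95 133.0 rgb [42. 63. 83.]
scene bottle 0.97 [245. 322.  26.  57.] [ 621. -474.   96.] z95 160.0 rgb [ 76. 104.  67.]
scene articulator 0.75 [348. 151.  35.  30.] [408. 370.  63.] z95 99.0 rgb [157. 147. 139.]
side low_cast 0.89 [391. 185.  21.  24.] [ 469. -334.   29.] z95 44.0 rgb [113. 103.  92.]
side low_cast 0.86 [406. 208.  15.  27.] [ 367. -255.   30.] z95 45.0 rgb [131.   76.5  35
[... 451 characters left out ...]
0.68 [286. 219.  87.  73.] [537.  82.  77.] z95 116.0 rgb [109.  98.  93.]
side knob 0.53 [393. 185.  23.  26.] [ 470. -334.   28.] z95 44.0 rgb [113. 103.  91.]
side tool_pot 0.93 [358. 182.  21.  37.] [ 520. -209.   67.] z95 120.0 rgb [82. 75. 79.]
side tool_pot 0.15 [258. 213.  24.  43.] [543. 194. 107.] z95 157.0 rgb [82. 81. 81.]
side bottle 0.76 [384. 146.  20.  38.] [ 595. -443.   78.] z95 153.0 rgb [62. 92. 61.]
side articulator 0.7 [231. 310.  52.  62.] [373. 397.  44.] z95 98.0 rgb [151. 142. 137.]
side articulator 0.41 [285. 218.  86.  72.] [538.  82.  77.] z95 116.0 rgb [109.  98.  93.]
0.8 [ 249.4844594  -518.06273665  213.99078105] [1.79993830e+02 6.98319513e-04 2.57152728e+01]
```

```bash
cat > b.py <<'E'
from h import *
f,W=pickle.load(open('scene.pkl','rb')); g,V=pickle.load(open('side.pkl','rb'))
a=cv2.resize(f['frame'][120:360,160:420],None,fx=1.8,fy=1.8,interpolation=cv2.INTER_CUBIC)
b=cv2.resize(g['frame'][130:310,200:440],None,fx=1.3,fy=1.3,interpolation=cv2.INTER_CUBIC)
c=np.zeros((a.shape[0]+0,800,3),np.uint8); c[:,:a.shape[1]]=a; c[:b.shape[0],a.shape[1]:a.shape[1]+b.shape[1]]=b[:,:800-a.shape[1]]
save('ab.png',c)
# cast: points near (475,-350), z 24..48
for nm,X in (('scene',W),('side',V)):
    P=X.reshape(-1,3)
    k=(np.hypot(P[:,0]-474,P[:,1]+350)<60)&(P[:,2]>12)&(P[:,2]<60)
    Q=P[k]; r=cv2.minAreaRect(Q[:,:2].astype(np.float32)); print(nm,k.sum(),r,np.percentile(Q[:,2],[50,90,98]))
    # unit top at ~78 
    k=(P[:,2]>73)&(P[:,2]<82)&(abs(P[:,0]-590)<250)&(abs(P[:,1]-60)<260)
    Q=P[k]; print(' unit',k.sum(),cv2.minAreaRect(Q[:,:2].astype(np.float32)),Q[:,2].mean())
    k=(P[:,2]>130)&(P[:,2]<175)&(abs(P[:,0]-560)<200)&(abs(P[:,1]-100)<200)
    Q=P[k]; print(' knob',k.sum(),Q.mean(0),Q.max(0),Q.min(0))
E
python3 b.py
```

```text
scene 527 ((474.9140319824219, -354.3115539550781), (76.43737030029297, 49.952980041503906), 2.873677968978882) [30.86897426 44.17517315 46.05623678]
 unit 1914 ((585.79736328125, 41.96485900878906), (240.256591796875, 261.19439697265625), 40.41949462890625) 77.91519018008354
 knob 79 [538.90298736 196.40347125 148.3204101 ] [551.91113634 212.35064461 161.97968939] [519.6114837  185.47602274 132.41536176]
side 302 ((471.11676025390625, -349.3494873046875), (71.59420776367188, 52.75005340576172), 1.1817042827606201) [30.80019406 42.86847582 45.52199723]
 unit 1767 ((561.298095703125, 3.83843994140625), (334.8089599609375, 288.24530029296875), 40.77435302734375) 77.42313768332679
 knob 143 [528.01361797 209.91944678 148.44801846] [547.75659348 224.15475311 159.55249454] [516.20314609 189.09817791 130.22944316]
```

View pics/ab.png

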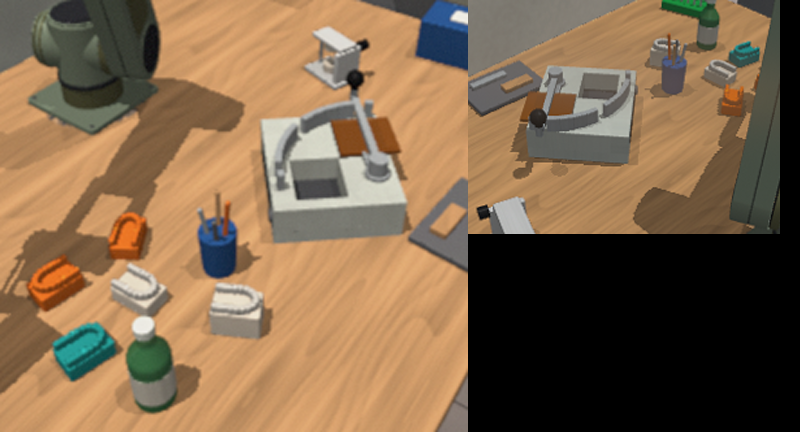

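```bash
cat > fitu.py <<'E'
from h import *
from scipy.optimize import differential_evolution, minimize
def model(X,Y):
    h=np.where((X>-190)&(X<35)&(Y>-75)&(Y<180),78.,0.)
    h=np.where((abs(X+105)<45)&(abs(Y)<52.5),28.,h)
    return h
def fit(P,x0=None):
    def cost(v):
        c,s=np.cos(v[2]),np.sin(v[2]); dx=P[:,0]-v[0]; dy=P[:,1]-v[1]
        X=c*dx+s*dy; Y=-s*dx+c*dy
        r=np.abs(P[:,2]-model(X,Y)); 
        return np.minimum(r,15).mean()
    b=[(450,750),(-120,180),(-np.pi,np.pi)] if x0 is None else [(x0[0]-25,x0[0]+25),(x0[1]-25,x0[1]+25),(x0[2]-.15,x0[2]+.15)]
    r=differential_evolution(cost,b,popsize=30,maxiter=200,seed=1,tol=1e-8); return r.x,r.fun
if __name__=='__main__':
    C=[]
    for n in ['scene','side']:
        f,W=pickle.load(open(n+'.pkl','rb')); P=W.reshape(-1,3)
        P=P[(np.hypot(P[:,0]-580,P[:,1]-50)<260)&(P[:,2]<95)]; C.append(P)
    for P in C+[np.vstack(C)]:
        v,c=fit(P); t=v[2]
        print(np.round(v[:2],1),np.degrees(t).round(2),c,'well',v[:2]-105*np.array([np.cos(t),np.sin(t)]),'knobopen',v[:2]+210*np.array([-np.sin(t),np.cos(t)]))
E
python3 fitu.py
```

```text
[672.2  48.7] 40.41 4.788429046126106 well [592.24978959 -19.36676684] knobopen [536.06090101 208.59772337]
[488.5  25.7] -139.01 5.204110499931485 well [567.78314525  94.54740118] knobopen [ 626.26731569 -132.83905798]
[673.6  46.9] 40.49 4.791811350737611 well [593.79217433 -21.31840728] knobopen [537.27832231 206.56573989]
```

```bash
python3 - <<'E'
from h import *
for n in ['scene','side']:
    f,W=pickle.load(open(n+'.pkl','rb')); P=W.reshape(-1,3)
    k=(np.hypot(P[:,0]-545,P[:,1]+238)<70)&(P[:,2]>60)
    Q=P[k]; print(n,k.sum(),Q.min(0),Q.max(0)); Q=Q[Q[:,2]>88]; print(Q.min(0),Q.max(0))
E
# transit toward above cast: dx world +225, dy +166 ; turn to yaw ~2
python3 -m pendant '{"translation":[[30,0,0],[30,0,0],[35,0,0],[35,0,0],[35,0,0],[35,0,0],[30,0,0],[20,0,0]],"roll":[0,0,0,0,0,0,0,0],"hand":[0,0,0,0,0,0,0,0]}'
```

```text
scene 481 [ 504.84073481 -259.56596358   60.31134625] [ 565.36382168 -196.80618303  159.85674644]
[ 510.13115622 -253.92557649   88.02495685] [ 563.38727713 -205.75255235  159.85674644]
side 362 [ 500.20087722 -260.16223192   60.23600086] [ 565.05669915 -192.85735927  160.71661954]
[ 508.93583338 -250.1661883    88.12586794] [ 557.22546799 -203.3764536   160.71661954]
time_s: 1.47
ee_pos: [477.4, -408.0, 213.8]
ee_rot: [180.0, -0.1, 25.8]
force: [0.8, -0.9, 0.4]
gripper_width: 91.4
gripper_force: 0.0
```

```bash
python3 -m pendant '{"translation":[[0,0,0],[0,0,0],[0,0,0],[0,0,0],[-2,-14,0],[-2,-14,0],[0,-14,0],[0,-14,0]],"roll":[0.1,0.1,0.1,0.11,0,0,0,0],"hand":[0,0,0,0,0,0,0,0]}'
cat > c.py <<'E'
from h import *
import sys
f=env.grab_frame('wrist'); W=cloud(f); save(sys.argv[1],f['frame'])
P=W.reshape(-1,3)
k=(np.hypot(P[:,0]-474,P[:,1]+352)<62)&(P[:,2]>15)&(P[:,2]<60)
Q=P[k]; print(k.sum(),cv2.minAreaRect(Q[:,:2].astype(np.float32)),np.percentile(Q[:,2],[5,50,98]))
k=(P[:,2]>22)&(P[:,2]<34)&(np.hypot(P[:,0]-474,P[:,1]+352)<62)
Q=P[k]; print(cv2.minAreaRect(Q[:,:2].astype(np.float32)))
for r in env.regions_of(f,'low_cast'):
    p=P[r['pixels'].ravel()]; print(r['score'],np.round(r['rect']),np.nanmedian(p,0),np.median(f['frame'][r['pixels']],0))
s=env.state(); print(s['time_s'],s['ee_pos'],s['ee_rot'])
E
python3 c.py w1.png
```

```text
time_s: 2.13
ee_pos: [468.5, -352.9, 214.0]
ee_rot: [180.0, -0.0, 2.2]
force: [0.7, -0.0, 0.1]
gripper_width: 91.3
gripper_force: 0.0
3460 ((474.00604248046875, -351.982421875), (75.16497802734375, 50.124176025390625), 2.54064679145813) [29.19838113 31.4282549  45.86566643]
((474.0334777832031, -351.9833679199219), (75.08444213867188, 50.16146469116211), 2.1703715324401855)
0.9 [260. 244.  56.  39.] [ 397.29904078 -290.96281139   30.61854327] [244. 135.  57.]
0.9 [437. 174.  91.  68.] [ 485.45329847 -469.55770012   31.33946648] [ 87. 228. 224.]
0.86 [319. 180.  50.  76.] [ 477.387783   -351.92148002   31.43419329] [246. 243. 237.]
0.63 [372. 282.  75.  62.] [ 342.82179984 -412.87431454   39.26735711] [160.  76.  36.]
2.2333 [ 468.52527954 -351.76401906  214.29718679] [-1.79966839e+02 -2.16999212e-03  2.33097710e+00]
```

View pics/w1.png

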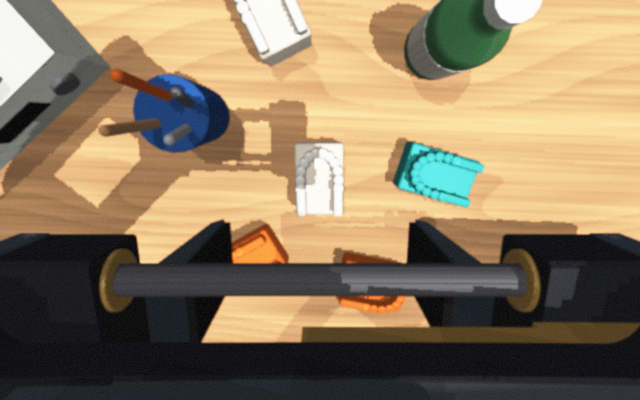

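```bash
python3 -m pendant '{"translation":[[5.5,0,20],[0,0,32],[0,0,32],[0,0,32],[0,0,32],[0,0,26],[0,0,18],[0,0,8]],"roll":[0,0,0,0,0,0,0,0],"hand":[0,0,0,0,0,0,0,0]}' && python3 -m pendant '{"translation":[[0,0,2],[0,0,0],[0,0,0],[0,0,0],[0,0,0],[0,0,0],[0,0,0],[0,0,0]],"roll":[0,0,0,0,0,0,0,0],"hand":[0,0,200,200,200,200,200,200]}' 25
```

```text
time_s: 2.9
ee_pos: [472.8, -352.9, 11.0]
ee_rot: [-179.9, 0.2, 2.2]
force: [-0.4, -0.2, 0.5]
gripper_width: 91.5
gripper_force: 0.0
time_s: 3.57
ee_pos: [474.2, -353.7, 12.3]
ee_rot: [180.0, -0.0, 2.2]
force: [-0.1, 0.6, -0.1]
gripper_width: 53.8
gripper_force: 0.0
```

```bash
python3 -m pendant '{"translation":[[0,0,0],[0,0,0],[0,0,0],[0,0,0],[0,0,-5],[0,0,-20],[0,0,-35],[0,0,-40]],"roll":[0,0,0,0,0,0,0,0],"hand":[255,255,255,255,255,255,255,255]}' 25 && python3 -m pendant '{"translation":[[0,0,-40],[0,0,-40],[0,0,-30],[0,-15,-10],[0,-35,0],[0,-35,0],[0,-35,0],[0,-35,0]],"roll":[0,0,0,0,0,0,0,0],"hand":[255,255,255,255,255,255,255,255]}'
```

```text
time_s: 4.23
ee_pos: [472.4, -352.6, 110.6]
ee_rot: [-179.8, 0.3, 2.2]
force: [0.8, 0.1, -1.9]
gripper_width: 49.7
gripper_force: 25.0
time_s: 4.9
ee_pos: [466.5, -196.3, 230.3]
ee_rot: [-179.9, 0.2, 2.2]
force: [0.4, -0.7, -1.8]
gripper_width: 49.9
gripper_force: 25.0
```

```bash
python3 -m pendant '{"translation":[[0,-35,0],[0,-35,0],[0,-30,0],[0,-20,0],[0,-10,0],[0,0,0],[0,0,0],[0,0,0]],"roll":[0,0,-0.11,-0.11,-0.11,-0.11,-0.11,-0.117],"hand":[255,255,255,255,255,255,255,255]}'
cat > d.py <<'E'
from h import *
from fitu import *
import sys
f=env.grab_frame('wrist'); W=cloud(f); save(sys.argv[1],f['frame']); pickle.dump((f,W),open('wrist.pkl','wb'))
P=W.reshape(-1,3)
v0=np.array([673,47.5,np.radians(40.45)])
P=P[(np.hypot(P[:,0]-590,P[:,1]-40)<260)&(P[:,2]<95)]
v,c=fit(P,v0); t=v[2]
print(len(P),np.round(v[:2],1),np.degrees(t).round(2),c,'well',v[:2]-105*np.array([np.cos(t),np.sin(t)]))
c,s=np.cos(t),np.sin(t); d=W-np.array([*v[:2],0]); X=c*d[...,0]+s*d[...,1]; Y=-s*d[...,0]+c*d[...,1]
k=(abs(X+105)<40)&(abs(Y)<48)&(W[...,2]<60); print('floor',k.sum(),np.median(W[...,2][k]) if k.any() else 0)
k=(W[...,2]>74)&(W[...,2]<82); print('top',np.median(W[...,2][k]))
# well edges: top-surface points nearest
for nm,sel,val in (('x+',(abs(Y)<45)&(X>-80)&(X<-40),X),('x-',(abs(Y)<45)&(X<-130)&(X>-165),X),('y+',(abs(X+105)<38)&(Y>40)&(Y<75),Y),('y-',(abs(X+105)<38)&(Y<-40)&(Y>-72),Y)):
    q=val[sel&k]; 
    if len(q): print(nm,np.percentile(abs(q if nm[0]=='y' else q),[2,98]))
s=env.state(); print(s['time_s'],s['ee_pos'],s['ee_rot'])
E
python3 d.py w2.png
```

```text
time_s: 5.57
ee_pos: [457.1, -68.2, 230.4]
ee_rot: [-179.9, 0.1, 40.8]
force: [-0.1, 0.7, -1.6]
gripper_width: 49.6
gripper_force: 25.0
85762 [673.9  47.8] 40.65 1.5680535442835224 well [594.25677884 -20.60582196]
floor 8589 29.225957551826014
top 78.76666825661954
x- [150.05581087 164.52740297]
y+ [52.70993078 74.49632976]
y- [52.10007453 71.55122246]
5.6167 [457.13243293 -68.35115658 230.41381128] [-1.79852390e+02  1.23213994e-01  4.10272258e+01]
```

View pics/w2.png

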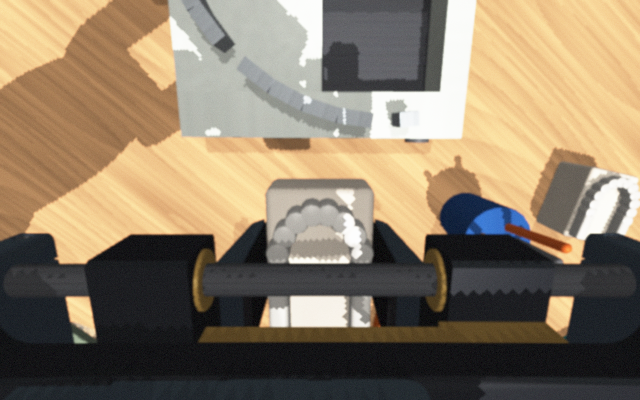

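```bash
python3 -m pendant '{"translation":[[15,8,0],[25,9,0],[30,9,0],[30,9,0],[20,9,0],[10,6,0],[5,3.3,0],[0,0,0]],"roll":[0,0,0,0,0,0,0,0],"hand":[255,255,255,255,255,255,255,255]}'; python3 -m pendant '{"translation":[[0,0,15],[0,0,25],[0,0,25],[0,0,20],[0,0,10],[0,0,5],[0,0,0],[0,0,0]],"roll":[0,0,0,0,0,0,0,0],"hand":[255,255,255,255,255,255,255,255]}'; python3 -c "
from workcell import env
s=env.state();print(s['ee_pos'],s['ee_rot'])"
```

```text
time_s: 6.28
ee_pos: [596.0, -21.8, 230.3]
ee_rot: [-179.9, 0.1, 40.4]
force: [0.0, -0.7, -1.2]
gripper_width: 49.6
gripper_force: 25.0
time_s: 6.95
ee_pos: [596.3, -22.5, 133.0]
ee_rot: [179.9, -0.1, 40.4]
force: [0.1, 0.4, -2.1]
gripper_width: 49.7
gripper_force: 25.0
[596.31393623 -22.47221986 132.95489036] [ 1.79936271e+02 -6.14566049e-02  4.04103918e+01]
```

```bash
python3 -m pendant '{"translation":[[0,-2.8,5],[0,0,18],[0,0,20],[0,0,20],[0,0,14],[0,0,8],[0,0,3],[0,0,0]],"roll":[0,0,0,0,0,0,0,0],"hand":[255,255,255,255,255,255,255,255]}'
```

```text
time_s: 7.62
ee_pos: [594.3, -20.1, 44.0]
ee_rot: [180.0, -0.0, 40.4]
force: [-1.1, 1.1, -1.1]
gripper_width: 49.7
gripper_force: 25.0
```

```bash
python3 -m pendant '{"translation":[[0,0,1],[0,0,1],[0,0,0.7],[0,0,0.5],[0,0,0.3],[0,0,0],[0,0,0],[0,0,0]],"roll":[0,0,0,0,0,0,0,0],"hand":[255,255,255,255,255,255,255,255]}'
```

```text
time_s: 8.28
ee_pos: [594.2, -20.2, 40.5]
ee_rot: [180.0, -0.0, 40.4]
force: [-0.4, -0.7, -1.6]
gripper_width: 49.5
gripper_force: 25.0
```

```bash
python3 -m pendant '{"translation":[[0,0,0.5],[0,0,0.5],[0,0,0],[0,0,0],[0,0,0],[0,0,0],[0,0,0],[0,0,0]],"roll":[0,0,0,0,0,0,0,0],"hand":[255,255,255,255,255,95,90,85]}'
```

```text
time_s: 8.95
ee_pos: [594.3, -20.2, 39.3]
ee_rot: [180.0, -0.0, 40.4]
force: [-0.3, 0.3, 0.4]
gripper_width: 60.4
gripper_force: 0.0
```

```bash
python3 -m pendant '{"translation":[[0,0,-3],[0,0,-8],[0,0,-20],[0,0,-30],[0,0,-40],[0,0,-40],[0,0,-40],[0,0,-40]],"roll":[0,0,0,0,0,0,0,0],"hand":[85,85,85,85,85,85,50,0]}'; python3 -m pendant '{"translation":[[-15,-15,-10],[-15,-25,0],[-10,-30,0],[-10,-30,0],[0,-25,0],[0,-15,0],[0,-5,0],[0,0,0]],"roll":[0,0,0,0,0,0,0,0],"hand":[0,0,0,0,0,0,0,0]}'
cat > e.py <<'E'
from h import *
import sys
f=env.grab_frame('wrist'); W=cloud(f); save(sys.argv[1],f['frame'])
v=np.array([673.8,47.7]); t=np.radians(40.6); c,s=np.cos(t),np.sin(t); d=W-np.array([*v,0]); X=c*d[...,0]+s*d[...,1]; Y=-s*d[...,0]+c*d[...,1]; Z=W[...,2]
k=(abs(X+105)<44)&(abs(Y)<51)&(Z>50)&(Z<90)
if k.sum()>50: print('cast top pts local',k.sum(),cv2.minAreaRect(np.stack([X[k],Y[k]],-1).astype(np.float32)),np.percentile(Z[k],[5,50,98]))
k=(np.hypot(d[...,0],d[...,1])>185)&(np.hypot(d[...,0],d[...,1])<235)&(Z>142)&(Z<165)
if k.sum()>20:
    from scipy.optimize import least_squares
    Q=W[k]; m=np.median(Q,0); Q=Q[np.linalg.norm(Q-m,axis=1)<30]
    r=least_squares(lambda p:np.linalg.norm(Q-p,axis=1)-18,m-[0,0,12],loss='soft_l1'); b=r.x
    dd=b[:2]-v; lx,ly=c*dd[0]+s*dd[1],-s*dd[0]+c*dd[1]
    print('ball',len(Q),b,'local',lx,ly,'r',np.hypot(lx,ly),'swing',np.arctan2(ly,-lx))
for l in ['knob','low_cast']:
    for q in env.recognise(f,l)[:2]: print(l,q['score'],np.round(q['rect']))
s=env.state(); print(s['time_s'],s['ee_pos'],s['ee_rot'])
E
python3 e.py w3.png
```

```text
time_s: 9.62
ee_pos: [593.7, -20.2, 263.3]
ee_rot: [180.0, -0.0, 40.4]
force: [1.3, -0.1, 0.0]
gripper_width: 71.6
gripper_force: 0.0
time_s: 10.28
ee_pos: [461.6, 58.3, 271.3]
ee_rot: [179.9, -0.1, 40.5]
force: [1.1, 0.2, -0.4]
gripper_width: 91.1
gripper_force: 0.0
cast top pts local 3593 ((-104.41107177734375, 0.959442138671875), (50.466339111328125, 75.0162582397461), 89.37169647216797) [56.56629253 59.74825864 73.75181436]
ball 1288 [535.16779686 205.52408913 142.34756198] local -2.5516060438580297 210.04956596968464 r 210.06506339097882 swing 1.5586492864815604
knob 0.59 [339.  18. 257.  33.]
low_cast 0.71 [452. 135.  60.  72.]
10.4333 [462.84790545  57.2060783  270.58010407] [ 1.79951792e+02 -1.28664822e-02  4.04139680e+01]
```

View pics/w3.png

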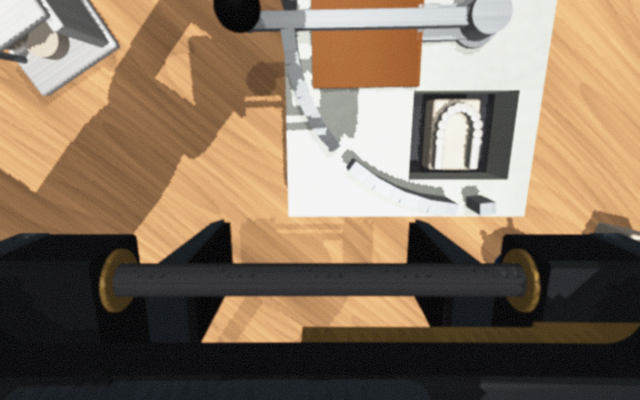

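```bash
python3 -m pendant '{"translation":[[10,-4,0],[25,-10,0],[35,-14,0],[35,-15,0],[25,-12,10],[15,-8,10],[7.1,-2.8,10],[0,0,5]],"roll":[0,0,0,0,0,0,0,0],"hand":[0,0,0,0,0,0,0,0]}'; python3 -m pendant '{"translation":[[0,0,15],[0,0,25],[0,0,25],[0,0,20],[0,0,12],[0,0,5],[0,0,0],[0,0,0]],"roll":[0,0,0,0,0,0,0,0],"hand":[0,0,0,0,0,0,0,0]}'; python3 -c "
from workcell import env
s=env.state();print(s['ee_pos'],s['ee_rot'])"
```

```text
time_s: 11.1
ee_pos: [534.9, 207.0, 232.7]
ee_rot: [-179.9, 0.2, 40.5]
force: [-0.4, 0.2, 0.3]
gripper_width: 91.2
gripper_force: 0.0
time_s: 11.77
ee_pos: [535.4, 205.7, 134.0]
ee_rot: [180.0, -0.0, 40.4]
force: [-0.7, -0.0, 0.7]
gripper_width: 91.1
gripper_force: 0.0
[535.35626733 205.66658969 134.0455667 ] [ 1.79968772e+02 -2.63167848e-02  4.03810096e+01]
```

Descend the last 11 mm and pinch the ball.

```bash
python3 -m pendant '{"translation":[[0,0,5],[0,0,4],[0,0,2],[0,0,0],[0,0,0],[0,0,0],[0,0,0],[0,0,0]],"roll":[0,0,0,0,0,0,0,0],"hand":[0,0,0,0,120,180,200,255]}' 30;  python3 -m pendant '{"translation":[[0,0,0],[0,0,0],[0,0,0],[0,0,0],[0,0,0],[0,0,0],[0,0,0],[0,0,0]],"roll":[0,0,0,0,0,0,0,0],"hand":[255,255,255,255,255,255,255,255]}' 30
```

```text
time_s: 12.43
ee_pos: [535.2, 206.5, 122.6]
ee_rot: [180.0, -0.0, 40.4]
force: [-0.0, -0.5, 0.8]
gripper_width: 67.1
gripper_force: 0.0
time_s: 13.1
ee_pos: [535.7, 205.8, 122.4]
ee_rot: [179.9, -0.0, 40.4]
force: [2.4, -3.8, -1.2]
gripper_width: 34.3
gripper_force: 30.0
```

```bash
python3 -m pendant '{"translation":[[0,0.3,-2],[0,0.8,-4],[0,1.2,-5.5],[0,1.5,-6],[0,1.8,-6],[0,1.8,-5],[0,1.2,-3],[0,0.8,-1.5]],"roll":[0,0,0,0,0,0,0,0],"hand":[255,255,255,255,255,255,255,255]}'
cat > arc.py <<'E'
import numpy as np,sys
from workcell import env
S=env.state(); p=np.array(S['ee_pos']); print(S['time_s'],p.round(1),np.round(S['ee_rot'],2),np.round(S['force'],1),S['gripper_width'])
v=np.array([673.8,47.7]); t=np.radians(40.6); R=np.array([[np.cos(t),-np.sin(t)],[np.sin(t),np.cos(t)]])
l=R.T@(p[:2]-v); print('local',l.round(1),'r',np.hypot(*l).round(1),'swing',np.arctan2(l[1],-l[0]).round(3),'grasp z',(p[2]+19).round(1))
y=np.radians(S['ee_rot'][2]); T=np.array([[np.cos(y),np.sin(y)],[np.sin(y),-np.cos(y)]])
r=float(sys.argv[1]); q=p[:2]
if len(sys.argv)>3:
  for s in np.linspace(float(sys.argv[2]),float(sys.argv[3]),int(sys.argv[4])):
    g=v+R@[-r*np.cos(s),r*np.sin(s)]; print(round(s,3),(T@(g-q)).round(1)); q=g
E
python3 arc.py 200.6 1.53 0.02 32
```

```text
time_s: 13.77
ee_pos: [540.2, 199.1, 154.5]
ee_rot: [-179.9, 0.1, 40.4]
force: [0.4, -1.4, -8.2]
gripper_width: 34.6
gripper_force: 30.0
13.7667 [540.2 199.1 154.5] [-1.799e+02  1.500e-01  4.041e+01] [ 0.4 -1.4 -8.2] 34.617450321537795
local [ -2.9 201.9] r 201.9 swing 1.556 grasp z 173.5
1.53 [-5.3  1.5]
1.481 [-9.7  0.7]
1.433 [-9.7  1.1]
1.384 [-9.6  1.6]
1.335 [-9.5  2.1]
1.286 [-9.4  2.5]
1.238 [-9.3  3. ]
1.189 [-9.1  3.4]
1.14 [-9.   3.9]
1.092 [-8.8  4.3]
1.043 [-8.5  4.7]
0.994 [-8.3  5.2]
0.945 [-8.   5.6]
0.897 [-7.8  5.9]
0.848 [-7.5  6.3]
0.799 [-7.1  6.7]
0.751 [-6.8  7. ]
0.702 [-6.5  7.3]
0.653 [-6.1  7.6]
0.605 [-5.7  7.9]
0.556 [-5.3  8.2]
0.507 [-4.9  8.4]
0.458 [-4.5  8.7]
0.41 [-4.1  8.9]
0.361 [-3.6  9.1]
0.312 [-3.2  9.2]
0.264 [-2.7  9.4]
0.215 [-2.3  9.5]
0.166 [-1.8  9.6]
0.117 [-1.3  9.7]
0.069 [-0.9  9.7]
0.02 [-0.4  9.8]
```

```bash
python3 -m pendant '{"translation":[[-5.3,0.5,0],[-9.7,0.7,0],[-9.7,1.1,0],[-9.6,1.6,0],[-9.5,2.1,0],[-9.4,2.5,0],[-9.3,3.0,0],[-9.1,3.4,0]],"roll":[0,0,0,0,0,0,0,0],"hand":[255,255,255,255,255,255,255,255]}'; python3 -m pendant '{"translation":[[-9,3.9,0],[-8.8,4.3,0],[-8.5,4.7,0],[-8.3,5.2,0],[-8,5.6,0],[-7.8,5.9,0],[-7.5,6.3,0],[-7.1,6.7,0]],"roll":[0,0,0,0,0,0,0,0],"hand":[255,255,255,255,255,255,255,255]}'; python3 arc.py 200.6 0.77 0.02 16
```

```text
time_s: 14.43
ee_pos: [495.6, 140.8, 155.8]
ee_rot: [-180.0, -0.0, 40.4]
force: [1.0, 0.2, -4.8]
gripper_width: 34.5
gripper_force: 30.0
time_s: 15.1
ee_pos: [473.9, 65.9, 155.5]
ee_rot: [-180.0, 0.1, 40.4]
force: [-2.9, 1.3, -2.8]
gripper_width: 34.3
gripper_force: 30.0
15.1 [473.9  65.9 155.5] [-1.7999e+02  5.0000e-02  4.0450e+01] [-2.9  1.3 -2.8] 34.320489758322616
local [-139.9  143.9] r 200.7 swing 0.799 grasp z 174.5
0.77 [-4.1  4.2]
0.72 [-6.8  7.4]
0.67 [-6.4  7.7]
0.62 [-6.  8.]
0.57 [-5.6  8.3]
0.52 [-5.2  8.6]
0.47 [-4.7  8.8]
0.42 [-4.3  9.1]
0.37 [-3.8  9.3]
0.32 [-3.4  9.4]
0.27 [-2.9  9.6]
0.22 [-2.4  9.7]
0.17 [-1.9  9.8]
0.12 [-1.4  9.9]
0.07 [-0.9 10. ]
0.02 [-0.4 10. ]
```

```bash
python3 -m pendant '{"translation":[[-5.5,5.6,0],[-6.8,7.4,0],[-6.4,7.7,0],[-6,8,0],[-5.6,8.3,0],[-5.2,8.6,0],[-4.7,8.8,0],[-4.3,9.1,0]],"roll":[0,0,0,0,0,0,0,0],"hand":[255,255,255,255,255,255,255,255]}'; python3 -m pendant '{"translation":[[-3.8,9.3,0],[-3.4,9.4,0],[-2.9,9.6,0],[-2.4,9.7,0],[-1.9,9.8,0],[-1.4,8,0],[-0.5,5,0],[0,0,0]],"roll":[0,0,0,0,0,0,0,0],"hand":[255,255,255,255,255,255,255,255]}'; python3 arc.py 200.6 0 0 1
```

```text
time_s: 15.77
ee_pos: [482.3, -11.5, 155.5]
ee_rot: [180.0, 0.0, 40.4]
force: [-3.3, 0.6, -3.2]
gripper_width: 34.5
gripper_force: 30.0
time_s: 16.43
ee_pos: [510.1, -68.2, 155.4]
ee_rot: [179.9, -0.0, 40.4]
force: [-0.7, -0.6, -3.1]
gripper_width: 34.3
gripper_force: 30.0
16.4333 [510.1 -68.2 155.4] [ 1.7991e+02 -3.0000e-02  4.0390e+01] [-0.7 -0.6 -3.1] 34.3187416874199
local [-199.7   18.5] r 200.5 swing 0.092 grasp z 174.4
0.0 [-0.8 18.5]
```

```bash
python3 -m pendant '{"translation":[[-0.4,6,0],[-0.4,7,0],[0,4.5,0],[0,1.5,0],[0,0,0],[-0.5,0,2],[-1,0,4],[-1.2,0,4]],"roll":[0,0,0,0,0,0,0,0],"hand":[255,255,255,255,255,255,255,255]}'; python3 arc.py 200.6 0 0 1;  python3 -m pendant '{"translation":[[-1.2,0,4],[-1.2,0,4],[-1.2,0,4],[-1,0,3.5],[-0.8,0,3],[-0.5,0,2],[0,0,0],[0,0,0]],"roll":[0,0,0,0,0,0,0,0],"hand":[255,255,255,255,255,255,255,255]}'; python3 arc.py 210 0 0 1
```

```text
time_s: 17.1
ee_pos: [518.2, -84.0, 145.2]
ee_rot: [180.0, 0.0, 40.5]
force: [-1.3, -1.8, -4.1]
gripper_width: 34.3
gripper_force: 30.0
17.1 [518.2 -84.  145.2] [1.7998e+02 3.0000e-02 4.0460e+01] [-1.3 -1.8 -4.1] 34.32005004814941
local [-203.8    1.2] r 203.8 swing 0.006 grasp z 164.2
0.0 [3.2 1.2]
time_s: 17.77
ee_pos: [514.8, -87.5, 125.6]
ee_rot: [179.9, -0.1, 40.4]
force: [-0.6, 0.4, 1.0]
gripper_width: 34.2
gripper_force: 30.0
17.7667 [514.8 -87.5 125.6] [ 1.7994e+02 -8.0000e-02  4.0430e+01] [-0.6  0.4  1. ] 34.1908916593465
local [-208.7    0.8] r 208.8 swing 0.004 grasp z 144.6
0.0 [-1.2  0.8]
```

```bash
python3 -m pendant '{"translation":[[-0.4,0,1],[-0.3,0,1],[-0.3,0,1],[0,0,0.4],[0,0,0],[0,0,0],[0,0,0],[0,0,0]],"roll":[0,0,0,0,0,0,0,0],"hand":[255,255,255,255,255,255,255,255]}'; python3 arc.py 210 0 0 1
```

```text
time_s: 18.43
ee_pos: [515.4, -88.7, 124.1]
ee_rot: [179.7, -0.2, 40.4]
force: [0.1, 1.3, 11.2]
gripper_width: 34.7
gripper_force: 30.0
18.4333 [515.4 -88.7 124.1] [179.72  -0.21  40.44] [ 0.1  1.3 11.2] 34.69267213234063
local [-209.    -0.5] r 209.0 swing -0.002 grasp z 143.1
0.0 [-1.  -0.5]
```

```bash
python3 -m pendant '{"translation":[[0,0,-0.5],[0,0,-0.5],[0,0,0],[0,0,0],[0,0,0],[0,0,0],[0,0,0],[0,0,0]],"roll":[0,0,0,0,0,0,0,0],"hand":[255,255,150,100,50,0,0,0]}'; python3 -m pendant '{"translation":[[0,0,0],[0,0,0],[0,0,-5],[0,0,-15],[0,0,-30],[0,0,-35],[-15,0,-30],[-30,0,-15]],"roll":[0,0,0,0,0,0,0,0],"hand":[0,0,0,0,0,0,0,0]}';python3 -m pendant '{"translation":[[-35,0,0],[-30,0,0],[-20,0,0],[-10,0,0],[0,0,0],[0,0,0],[0,0,0],[0,0,0]],"roll":[0,0,0,0,0,0,0,0],"hand":[0,0,0,0,0,0,0,0]}'; python3 e.py w4.png
```

```text
time_s: 19.1
ee_pos: [513.1, -88.3, 122.2]
ee_rot: [-180.0, 0.0, 40.4]
force: [-0.0, 0.4, 0.1]
gripper_width: 67.9
gripper_force: 0.0
time_s: 19.77
ee_pos: [482.1, -117.1, 256.8]
ee_rot: [179.6, -0.3, 40.6]
force: [1.1, -0.9, -0.3]
gripper_width: 91.4
gripper_force: 0.0
time_s: 20.43
ee_pos: [407.7, -178.5, 252.4]
ee_rot: [-180.0, -0.0, 40.5]
force: [0.5, 0.3, -0.7]
gripper_width: 91.1
gripper_force: 0.0
ball 1799 [514.97905687 -88.94089382 142.17083717] local -209.51055584557093 -0.3909351396149816 r 209.5109205769558 swing -0.0018659426696918367
knob 0.95 [321.  23.  48.  45.]
low_cast 0.82 [412. 311.  36.  23.]
low_cast 0.64 [365. 242.  69.  42.]
20.5833 [ 407.33925405 -178.61030822  252.34823729] [-1.79980110e+02  8.84788659e-04  4.05062992e+01]
```

View pics/w4.png

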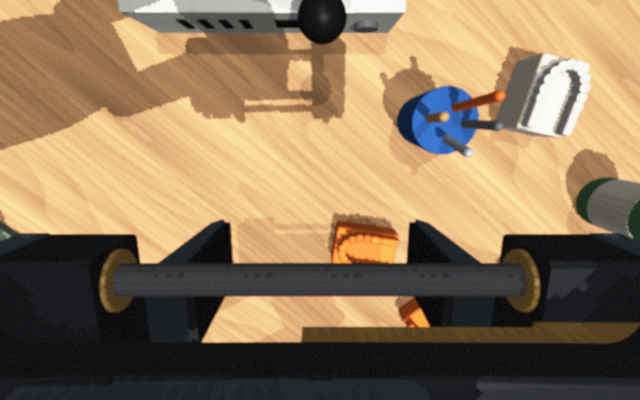

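The ball sits at (321,20), 142.2 mm high and at swing 0, so the lever is down in the shut notch. The pot, tall cast and bottle are still standing. One last scene check before I hand in.

```bash
python3 a.py | grep -E "scene (tall|tool|bot|art|unit|knob)|side (knob|art)"; python3 -c "
import cv2; a=cv2.imread('pics/scene.png')[110:360,180:440]; cv2.imwrite('pics/s2.png',cv2.resize(a,None,fx=2.2,fy=2.2))"
```

```text
scene tall_cast 0.86 [292. 295.  31.  34.] [ 634. -311.   51.] z95 67.0 rgb [155. 144. 132.]
scene unit 0.65 [342. 217.  86.  76.] [602.  -8.  79.] z95 115.0 rgb [129. 121. 113.]
scene knob 0.62 [332. 209.  68.  15.] [560. -42. 105.] z95 157.0 rgb [107. 103.  98.]
scene tool_pot 0.73 [281. 251.  25.  46.] [ 546. -241.   82.] z95 140.0 rgb [42. 61. 81.]
scene bottle 0.9 [244. 322.  27.  51.] [ 621. -474.   97.] z95 160.0 rgb [ 70. 101.  65.]
scene articulator 0.83 [348. 152.  38.  35.] [412. 372.  53.] z95 99.0 rgb [151. 142. 132.]
scene articulator 0.6 [332. 211.  70.  19.] [567. -43. 105.] z95 157.0 rgb [105.  104.  100.5]
side knob 0.96 [307. 187.  71.  16.] [565. -44. 105.] z95 156.0 rgb [107.  100.   95.5]
side articulator 0.85 [234. 311.  53.  60.] [373. 397.  49.] z95 98.0 rgb [162. 155. 151.]
```

View pics/s2.png

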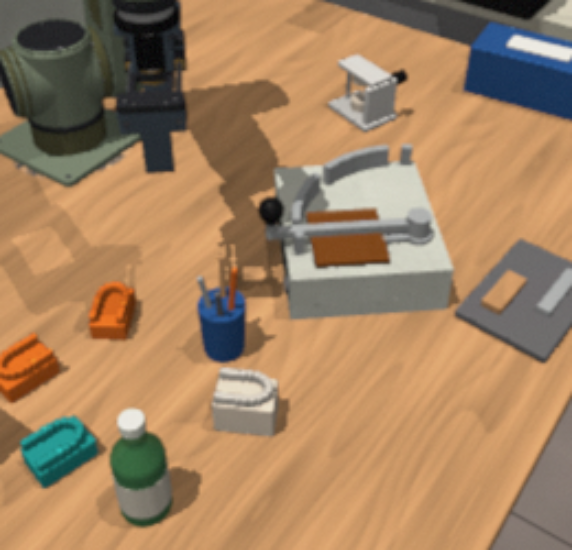

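The lever (crop 270,210 to 418,225) lies shut over the well, the amber lid covers it, and the other things stand where they were.

```bash
python3 -c "
from workcell import env
print(env.job_done())"
```

```text
the job is handed in; nothing more can be done
None
```

The low white cast lies flat in the well, the lever is down in the shut notch and released, the other things stand where they were, and the job was handed in at about 21 s (no verdict was returned).

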